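# Zero the rotary table and lock it

### The job

A flange is already clamped down on the rotary table, ready for drilling. With your fingertips, push the table round by one of its two clamp studs until the index mark on the table lines up with the long zero line on the scale ring, then push the clamp lever clockwise right up to its stop so that the setting is locked. Only push, do not take hold of a stud, the flange or the lever, and leave the loose things on the bench where they are.

Things in the scene. Friction and masses are not known exactly. Their poses are not given: they have to be found in the camera images.
- rotary_base: Grey cast base of the rotary table, bolted to the bench: a round body 236 mm across (244 mm at its foot), bolting lugs reaching 158 mm from the centre along its +x and -x, 26 mm high to the bolt heads, and a 52 x 60 mm clamp block, 70 mm high, on its -y side. Origin on the turning axis at bench height, z up. It stands in a different place and is turned by up to 0.35 rad each time.
- table_centre (a point): Point on the vertical turning axis at the height of the steel table's top face, 72 mm above the bench. The steel table is a disc 170 mm across with four dark T-slots (10 mm wide) in a cross. On its middle is clamped the aluminium flange: 84 mm across, 10 mm thick, with a round socket 44 mm across standing up to 112 mm above the bench.
- turntable (a joint): Turning angle of the steel table (rad), growing anticlockwise seen from above; zero means nothing special. It turns freely either way, several turns, against light drag (about 0.22 N m, so about 4 N at a stud) and stays where it is left. Flange, clamps and studs turn with it.
- index_mark (a point): The index mark: the only thin line on the steel table, dark, 4 mm wide, running 30 mm in from the rim along a radius, midway between two T-slots. This point is its outer end, 86 mm from the turning axis, 72 mm above the bench.
- zero_line (a point): The zero line: the one long line (4 mm wide, across the full 32 mm width, 86 to 118 mm from the axis) of the fixed aluminium scale ring around and just below the steel table; the other 23 lines, 15 degrees apart, are only 10 mm long. This point is its inner end, 86 mm from the turning axis, 60 mm above the bench. Where the zero line lies round the ring differs each time; the ring itself does not move.
- stud_a (a point): Centre of the top of a clamp stud: an upright steel rod 12 mm in diameter, 60 mm from the turning axis, 45 degrees anticlockwise of the index mark as seen from above. Its top is 138 mm above the bench; bare rod above 108 mm, below that a nut 22 mm across (98 to 107 mm) and a strap clamp 24 mm wide (82 to 96 mm high) lying along the radius from 33 to 81 mm from the axis.
- stud_b (a point): The same on the opposite side: 60 mm from the turning axis, 180 degrees from stud_a.
- clamp_lever (a joint): Angle of the clamp lever on its vertical pivot (rad), growing clockwise seen from above (the locking direction). At 0 it points straight away from the table (-y of rotary_base); the stop is at 1.3, where it points nearly along -x of rotary_base. It starts near 0 (0 to 0.35), needs about 1.7 N at the knob and stays where it is left. It does not turn the table.
- lever_knob (a point): Centre of the black ball knob, 24 mm across, at the lever's end: 74 mm from the pivot, 104 mm above the bench. The lever is a 12 mm round bar rising from the hub (82 mm high at the pivot, 88 mm high at 30 mm out) to the knob.
- lever_pivot (a point): Point on the lever's vertical pivot axis on top of the clamp block, 138 mm from the turning axis on the -y side of rotary_base, 80 mm above the bench. The lever's hub is 26 mm across and its top 94 mm above the bench.
- spanner: Loose steel spanner, 170 mm, lying beyond the clamp block, to the right of the rotary table; leave alone. Origin under its centre.
- spare_strap: Loose slotted strap clamp, 100 x 30 x 14 mm, lying left of the rotary table; leave alone. Origin under its centre.
- oil_bottle: Loose grey bottle, 52 mm across, 125 mm high, standing; leave alone. Origin under its centre.
- spare_flange: Loose second flange like the clamped one, 84 mm across, 40 mm high, standing; leave alone. Origin under its centre.
- spare_nut: Loose round nut, 25 mm across, 12 mm high, lying in front of the base; leave alone. Origin under its centre.
- bolt_tin: Loose open metal tin, 84 mm across, 60 mm high; leave alone. Origin under its centre.
- screwdriver: Loose screwdriver, 200 mm, lying; leave alone. Origin under its centre.
- tape_measure: Loose tape measure, 72 x 38 x 66 mm, standing; leave alone. Origin under its centre.

How it is judged:
On the way, in this order (a step that is already met when the one before it is completed fails the run):
1. the index mark is lined up with the zero line and the table is at rest, with the lever still unlocked (horizontal distance between index_mark and zero_line below 0.004 m and velocity of joint turntable between -0.03 and 0.03 rad/s), for 0.2 s.
2. the clamp lever is pushed clockwise to its stop (value of joint clamp_lever above 1.15 rad), for 0.2 s.
At the end, for the whole second after the job is handed in: The inner end of the zero line and the outer end of the index mark are within 4 mm of each other seen from above (the two 4 mm lines overlap), the table is at rest, and the clamp lever stands at its stop (1.15 rad or more of 1.3) (all of step 1 and value of joint clamp_lever above 1.15 rad); the robot touches nothing.
It fails at once if a loose thing on the bench is lifted or shifted by more than 20 mm (distance of any of spanner, spare_strap, oil_bottle, spare_flange, spare_nut, bolt_tin, screwdriver, tape_measure from where it was at the start of the episode above 0.02 m).
It fails at once if a stud, the lever knob or the flange's socket is taken between the fingers ((horizontal distance between the grasp point and stud_a below 0.006 m and height (world z) of the grasp point below 0.14 m) or (horizontal distance between the grasp point and stud_b below 0.006 m and height (world z) of the grasp point below 0.14 m) or (horizontal distance between the grasp point and lever_knob below 0.006 m and height (world z) of the grasp point below 0.116 m) or (horizontal distance between the grasp point and table_centre below 0.01 m and height (world z) of the grasp point below 0.112 m)).
It also fails if it takes over 58 s, if anything falls off the work surface, if the arm or the gripper's body presses on something with over 40 N, if the wrist force passes 120 N, or if a joint passes its speed limit or range.

### The arm

A 7-joint arm with a two-finger parallel gripper is mounted at the origin on the work surface. World frame = base frame: x ahead of the robot, y to its left, z up, the work surface at z = 0. Lengths are in m, angles in rad, forces in N, time in s.
With the tool pointing down it reaches from about 0.425 to 1.025 m from the base axis. Payload 9.4 kg.
Tool frame: the origin (TCP) lies midway between the tips of the shut fingers; the grasp point (between the pads) lies 19 mm behind it; y points along the fingers, x is the direction in which the jaws open and shut, and the axes are right-handed (so a half turn about y gives the same grasp; the last joint's range is limited). The gripper opens to 93 mm and grips with 3 to 60 N. Pads are 15 mm wide; open, the fingers measure 128 mm over their backs; the gripper's body (75 mm by 188 mm) begins 65 mm behind the grasp point.
Start: joints at [1.066, 0.599, -0.003, 1.599, 0.002, 0.943, -0.08], TCP at [0.301, -0.66, 0.219] pointing down, gripper open.
Joint ranges: [-2.57, 2.57], [-0.35, 1.97], [-1.29, 1.29], [0.11, 2.56], [-1.05, 4.19], [0.11, 1.86], [-2.63, 2.63]. Speed limits (rad/s): [2.22, 2.22, 3.01, 3.01, 3.14, 3.14, 3.14].

### API

Orientations are given as a 3x3 rotation matrix whose columns are the frame's x, y, z axes.
In Python, from workcell import arm gives the robot as it stands.
- The arm moves only by the shell command python3 -m inch 'ROWS' [OPENING] [FORCE]. ROWS is JSON, a list of rows, each an object with "linear": the shift along the world's x, y, z in m, a list of three; "dr": the turn, a rotation vector about the world's x, y, z in degrees, a list of three. A call has exactly 10 rows; each row is the pose to reach, as a shift and turn from the pose commanded when the call began; what a row does not reach only later rows make up. A row lasts 1/8 s, in which the tool goes at most 62.5 mm and 10.7 degrees, less where a joint would pass 70% of its speed; a pose out of reach is approached as far as the arm can. A call with a gripper value outside its range is refused whole. OPENING is the closure in counts, from 0 (fully open) to 255 (shut), set as the call begins (- or left out, the last holds). The fingers move at their own pace and stop on an object; FORCE is the grip in N (left out, the last holds). Time passes only in rows, so rows that repeat a pose let the fingers close, or fill a call up. It gives the time, the measured TCP pose, the force and the opening at its end, in the units of the state.
- arm.sense(): the state, without advancing time (a new reading comes with each control period).
- arm.read_camera(name): name is "side" or "top" or "wrist"; returns (picture, depth): 480x640x3 uint8, blue, green, red; 480x640 float32, m along the optical axis (not along the pixel's ray), 0 where there is no reading.
- arm.camera_params(name): a dict with "intrinsics" (3x3 intrinsics, pixels), "k1" (the pictures are not rectified: a ray, as slopes to the right and down, at radius r is drawn at 1 + k1 r^2 times it, then the intrinsics apply), "rvec" (rotation vector, rad) and "tvec" (3), from world to camera coordinates, as OpenCV has them; the wrist camera has in their place "tool_from_camera" (4x4, takes a point from camera to tool coordinates, whose origin is the TCP and whose axes are the tool frame's). Camera axes: x right, y down, z forward; pixel columns grow to the right and rows downward; lengths in m; the calibration is good to about 2 mm. A picture is of the moment at which its call begins: read the wrist's pose just before it. camera_params takes no time and is no camera call.
- arm.sign_off(): hands the job in, once; it reports no verdict.
The state is a dict: "time_s": time; "joints": joint angles; "joint_vel": joint speeds; "joint_torque": joint torques, N m; "eef_pos": TCP position; "ee_rot": TCP orientation; "ft_force": force on the tool from outside, world axes, zero at the start; "ft_torque": the same for the moment, N m; "grip_width": finger opening in m.
Only numpy, scipy, OpenCV 4.12 (cv2) and the standard library are available. Lean on these libraries where they do the work, as an engineer would, in place of code of your own. Each camera call takes 0.05 s, during which the arm holds its last target.

## Working session

There is one attempt and no reset: what is moved stays moved. The work goes in short steps, Python scripts to look and compute and a shell command to move; the robot and the scene stay as the last step left them, time stands still between calls to the robot, and variables do not carry over. Pictures are saved under pics/ and viewed, and the job is handed in when it is done.

```bash
ls; mkdir -p pics
python3 - <<'E'
from workcell import arm
import cv2,numpy as np
np.set_printoptions(precision=4,suppress=True)
s=arm.sense();print(s['time_s'],s['eef_pos'],s['ee_rot'],s['grip_width'])
for n in['top','side']:
    p,d=arm.read_camera(n);cv2.imwrite(f'pics/{n}0.png',p);np.save(f'{n}0.npy',d);print(n,arm.camera_params(n))
print(arm.camera_params('wrist'))
E
```

```text
pics
0.0 [ 0.3005 -0.6593  0.2177] [[ 0.4149 -0.0008  0.9099]
 [-0.9099  0.0013  0.4149]
 [-0.0015 -1.     -0.0002]] 0.09317080815365981
top {'intrinsics': array([[494.1049,   0.    , 314.4193],
       [  0.    , 494.1049, 237.3349],
       [  0.    ,   0.    ,   1.    ]]), 'k1': -0.056975273107722255, 'rvec': array([ 2.0909, -2.1029,  0.2434]), 'tvec': array([0.0201, 0.5559, 1.149 ])}
side {'intrinsics': array([[595.6403,   0.    , 326.2979],
       [  0.    , 595.6403, 247.7353],
       [  0.    ,   0.    ,   1.    ]]), 'k1': -0.19701442565399507, 'rvec': array([ 0.3366, -2.7532,  1.199 ]), 'tvec': array([0.5199, 0.1457, 1.3492])}
{'intrinsics': array([[384.2622,   0.    , 319.3053],
       [  0.    , 384.2622, 237.6082],
       [  0.    ,   0.    ,   1.    ]]), 'k1': 0.027851180068683846, 'tool_from_camera': array([[ 1.    , -0.0001,  0.0004,  0.0002],
       [-0.0004, -0.2976,  0.9547, -0.1667],
       [-0.    , -0.9547, -0.2976,  0.0834],
       [ 0.    ,  0.    ,  0.    ,  1.    ]])}
```

View pics/top0.png

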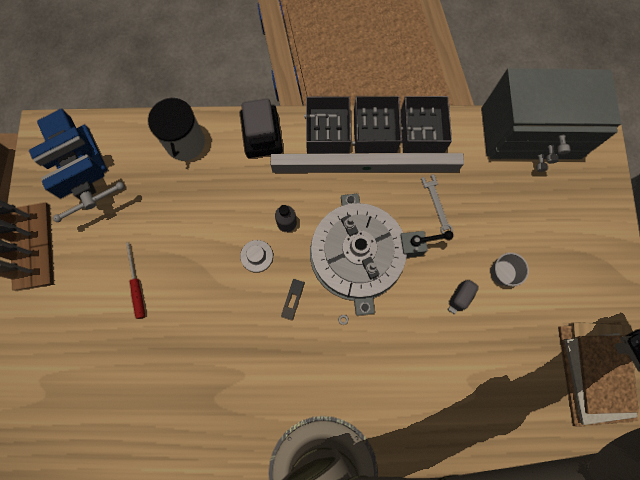

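View pics/side0.png

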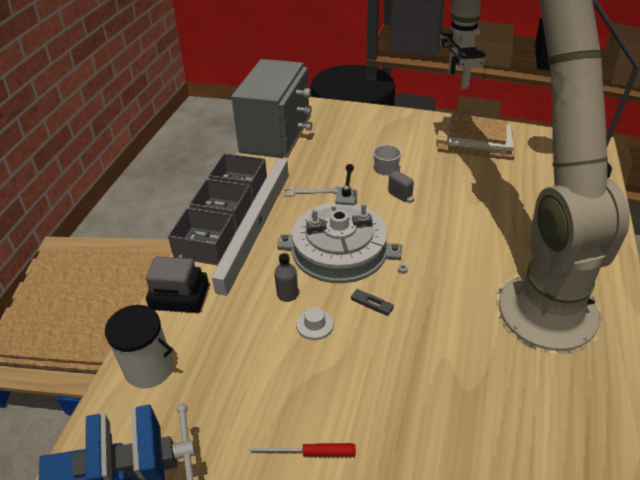

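```bash
cat > h.py <<'E'
from workcell import arm
import cv2,numpy as np
np.set_printoptions(precision=4,suppress=True)
def proj(n,P):
    c=arm.camera_params(n);P=np.asarray(P,float).reshape(-1,3)
    if n=='wrist':
        s=arm.sense();R=np.array(s['ee_rot']);T=np.eye(4);T[:3,:3]=R;T[:3,3]=s['eef_pos']
        M=np.linalg.inv(T@np.array(c['tool_from_camera']));rv=cv2.Rodrigues(M[:3,:3])[0];tv=M[:3,3]
    else: rv,tv=np.array(c['rvec']),np.array(c['tvec'])
    return cv2.projectPoints(P,rv,tv,c['intrinsics'],np.array([c['k1'],0,0,0,0.]))[0].reshape(-1,2)
def ortho(n,img,cx,cy,z,half=0.15,px=600):
    # image up = +x, left = +y
    u,v=np.meshgrid(np.arange(px),np.arange(px));s=2*half/px
    X=cx+half-v*s;Y=cy+half-u*s
    m=proj(n,np.stack([X,Y,np.full_like(X,z)],-1)).astype(np.float32).reshape(px,px,2)
    return cv2.remap(img,m[...,0],m[...,1],cv2.INTER_CUBIC)
def unproj(n,uv,z):
    from scipy.optimize import fsolve
    return np.append(fsolve(lambda q:(proj(n,[q[0],q[1],z])-uv).ravel(),[.6,0]),z)
E
python3 - <<'E'
from h import *
p=cv2.imread('pics/top0.png')
for uv,z in [((360,247),.112),((358,251),.06),((350,200),.02),((364,307),.02),((447,235),.104),((417,240),.09),((348,223),.138),((375,268),.138)]: print(uv,unproj('top',np.array(uv,float),z))
c=unproj('top',np.array((358,251.)),.06);print(c)
cv2.imwrite('pics/o1.png',ortho('top',p,c[0],c[1]-.03,.072,.2))
d=np.load('top0.npy');print(d[247,360],d[300,230])
E
```

```text
(360, 247) [ 0.5209 -0.0902  0.112 ]
(358, 251) [ 0.5222 -0.0898  0.06  ]
(350, 200) [ 0.6659 -0.0761  0.02  ]
(364, 307) [ 0.389  -0.1047  0.02  ]
(447, 235) [ 0.5506 -0.2997  0.104 ]
(417, 240) [ 0.542  -0.2301  0.09  ]
(348, 223) [ 0.5725 -0.0614  0.138 ]
(375, 268) [ 0.4662 -0.1206  0.138 ]
[ 0.5222 -0.0898  0.06  ]
1.1614454 1.2457445
```

View pics/o1.png

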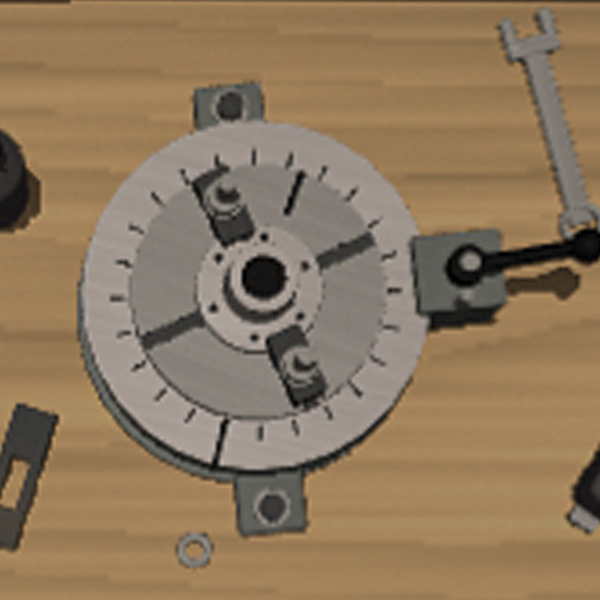

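```bash
python3 -m inch '[{"linear":[0.02,0.05,0.002],"dr":[0,0,8]},{"linear":[0.04,0.11,0.004],"dr":[0,0,16]},{"linear":[0.065,0.165,0.006],"dr":[0,0,24]},{"linear":[0.09,0.22,0.008],"dr":[0,0,32]},{"linear":[0.115,0.275,0.01],"dr":[0,0,40]},{"linear":[0.14,0.33,0.012],"dr":[0,0,48]},{"linear":[0.165,0.385,0.012],"dr":[0,0,56]},{"linear":[0.19,0.44,0.012],"dr":[0,0,64]},{"linear":[0.21,0.495,0.012],"dr":[0,0,72]},{"linear":[0.23,0.55,0.012],"dr":[0,0,80]}]' 255 20
python3 -m inch '[{"linear":[0.01,0.03,0],"dr":[0,0,0]},{"linear":[0.02,0.055,0],"dr":[0,0,0]},{"linear":[0.03,0.07,0],"dr":[0,0,0]},{"linear":[0.03,0.07,0],"dr":[0,0,0]},{"linear":[0.03,0.07,0],"dr":[0,0,0]},{"linear":[0.03,0.07,0],"dr":[0,0,0]},{"linear":[0.03,0.07,0],"dr":[0,0,0]},{"linear":[0.03,0.07,0],"dr":[0,0,0]},{"linear":[0.03,0.07,0],"dr":[0,0,0]},{"linear":[0.03,0.07,0],"dr":[0,0,0]}]'
python3 - <<'E'
from h import *
s=arm.sense();print(s['joints'],s['ee_rot'])
p,d=arm.read_camera('wrist');cv2.imwrite('pics/w1.png',p);np.save('w1.npy',d)
E
```

```text
time_s: 1.35
eef_pos: [0.5311, -0.108, 0.2305]
ee_rot: [[0.967, -0.0, -0.255], [0.255, -0.0, 0.967], [-0.0, -1.0, -0.0]]
ft_force: [0.9, 0.2, -0.9]
grip_width: 0.0008
time_s: 2.6
eef_pos: [0.5608, -0.0397, 0.2306]
ee_rot: [[0.968, 0.0, -0.251], [0.251, -0.0, 0.968], [-0.0, -1.0, -0.0]]
ft_force: [1.0, -0.1, 0.2]
grip_width: 0.0003
[ 0.2986  0.4231 -0.455   1.9436  0.2472  0.8291 -0.0366] [[ 0.9681  0.     -0.2506]
 [ 0.2506 -0.      0.9681]
 [-0.     -1.     -0.    ]]
```

View pics/w1.png

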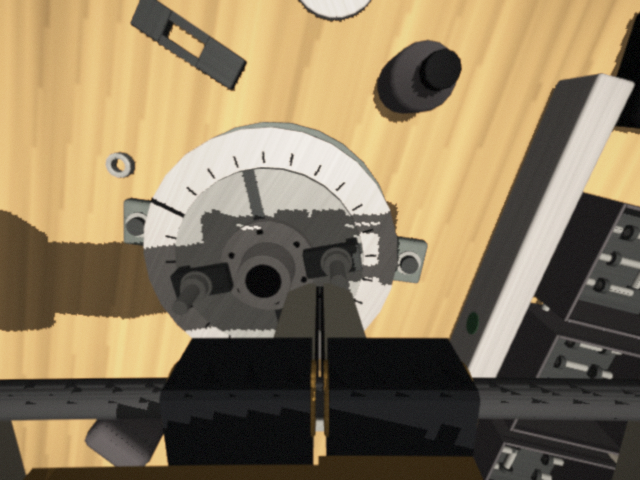

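```bash
cat >> h.py <<'E'
from scipy.optimize import minimize
from scipy.ndimage import map_coordinates
def fitcircle(n,img,z,r,c0,rot=None,dark=True,amask=None,span=.015):
    g=cv2.GaussianBlur(cv2.cvtColor(img,cv2.COLOR_BGR2GRAY),(0,0),.7).astype(float)
    a=np.linspace(0,2*np.pi,360,endpoint=False)
    if amask is not None:a=a[amask(a)]
    def samp(cx,cy,rr):
        P=np.stack([cx+rr*np.cos(a),cy+rr*np.sin(a),np.full_like(a,z)],-1)
        q=proj(n,P);return map_coordinates(g,[q[:,1],q[:,0]],order=1)
    def cost(p):
        return -np.mean(np.clip(samp(p[0],p[1],p[2]-.002)-samp(p[0],p[1],p[2]+.002),-40,40))
    best=min(((cost((c0[0]+dx,c0[1]+dy,r)),c0[0]+dx,c0[1]+dy) for dx in np.arange(-span,span+.001,.003) for dy in np.arange(-span,span+.001,.003)))
    m=minimize(cost,[best[1],best[2],r],method='Nelder-Mead',options=dict(xatol=1e-5,fatol=1e-3,initial_simplex=[[best[1]-.002,best[2],r],[best[1]+.002,best[2],r],[best[1],best[2]+.003,r],[best[1],best[2],r+.002]]))
    return m.x,m.fun
E
python3 - <<'E'
from h import *
t=cv2.imread('pics/top0.png');w=cv2.imread('pics/w1.png');s=cv2.imread('pics/side0.png')
print(fitcircle('top',t,.06,.118,(.523,-.09)))
print(fitcircle('side',s,.06,.118,(.523,-.09)))
print(fitcircle('wrist',w,.06,.118,(.523,-.09),amask=lambda a:(np.sin(a-np.deg2rad(14.5))>.1)))
c=(.523,-.09)
cv2.imwrite('pics/ow1.png',ortho('wrist',w,c[0],c[1],.06,.15))
E
```

```text
(array([ 0.5289, -0.0915,  0.1166]), np.float64(-25.770189479466342))
(array([ 0.5263, -0.0882,  0.1147]), np.float64(-19.075353369638485))
(array([ 0.5267, -0.0906,  0.1153]), np.float64(-31.593762812567423))
```

View pics/ow1.png

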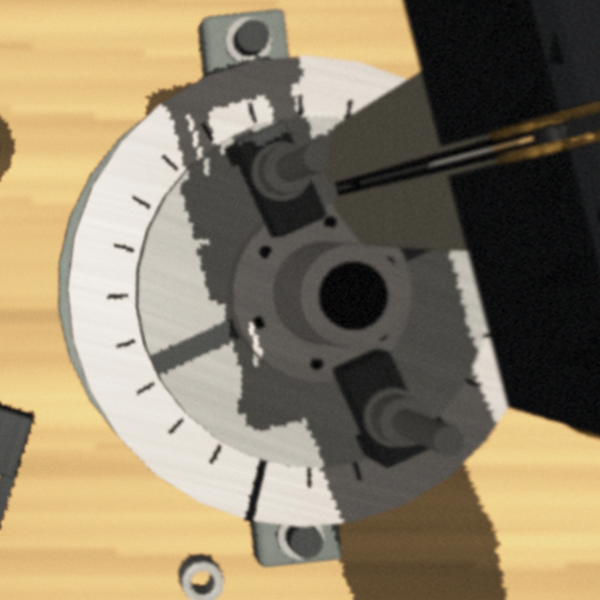

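Run:
```python
from h import *
w=cv2.imread('pics/w1.png');t=cv2.imread('pics/top0.png')
C=np.array([.527,-.0905])
def P(a,r,z): a=np.deg2rad(a);return [C[0]+r*np.cos(a),C[1]+r*np.sin(a),z]
pts=[P(24.5,.06,.138),P(204.5,.06,.138),P(167.7,.086,.06),P(167.7,.118,.06),P(-20.5,.086,.072),P(-20.5,.056,.072),P(24.5,.06,.108)]
for n,im in(('wrist',w),('top',t)):
    b=im.copy()
    k=4 if n=='top' else 2
    q=proj(n,pts);c=proj(n,[C[0],C[1],.1])[0]
    x0,y0=int(c[0]-300/k),int(c[1]-300/k);x0=max(x0,0);y0=max(y0,0)
    b=cv2.resize(im[y0:y0+600//k,x0:x0+600//k],None,fx=k,fy=k,interpolation=cv2.INTER_CUBIC)
    for u in q: cv2.circle(b,(int((u[0]-x0+.5)*k),int((u[1]-y0+.5)*k)),4,(0,0,255),1)
    cv2.imwrite(f'pics/chk_{n}.png',b)
```

```text
(no output)
```

View pics/chk_wrist.png

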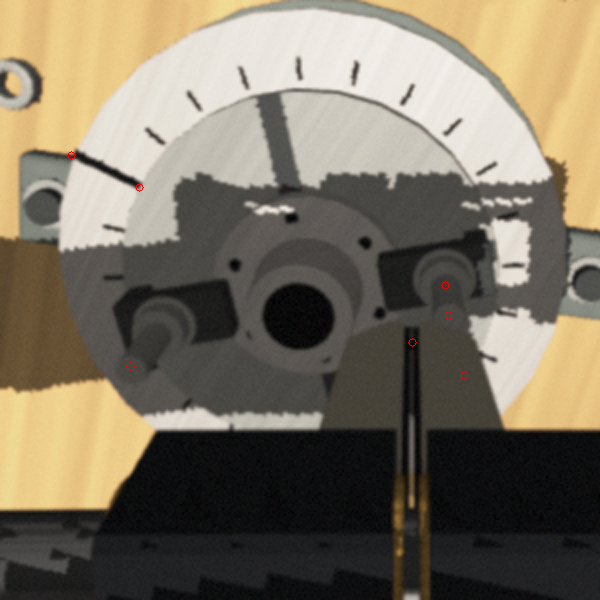

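View pics/chk_top.png

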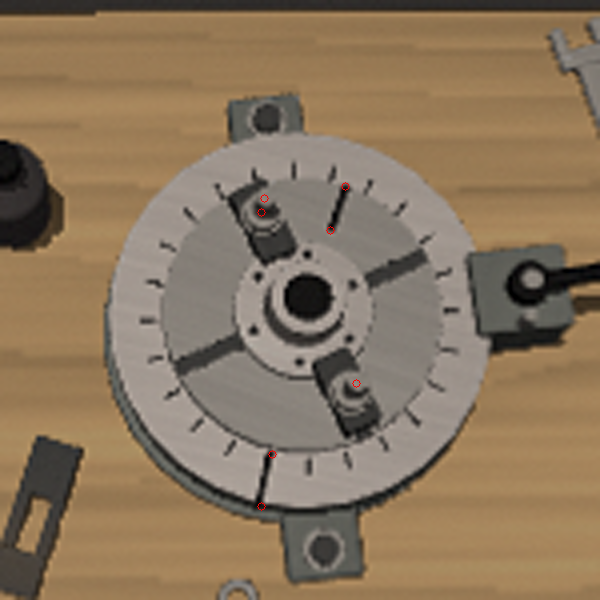

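```bash
python3 -m inch '[{"linear":[0,0,-0.02],"dr":[0,0,0]},{"linear":[0,0,-0.04],"dr":[0,0,0]},{"linear":[0,0,-0.06],"dr":[0,0,0]},{"linear":[0,0,-0.08],"dr":[0,0,0]},{"linear":[0,0,-0.095],"dr":[0,0,0]},{"linear":[0,0,-0.105],"dr":[0,0,0]},{"linear":[0,0,-0.1135],"dr":[0,0,0]},{"linear":[0,0,-0.1135],"dr":[0,0,0]},{"linear":[0,0,-0.1135],"dr":[0,0,0]},{"linear":[0,0,-0.1135],"dr":[0,0,0]}]'
cat > arc.py <<'E'
from h import *
import sys
C=np.array([.527,-.0905]);a=np.array(arm.sense()['eef_pos'][:2])-C;th=np.degrees(np.arctan2(a[1],a[0]));print('theta',th,np.hypot(*a))
sw=float(sys.argv[1]);k=float(sys.argv[2]) if len(sys.argv)>2 else .82
for i in range(1,11):
    t=np.deg2rad(th+sw*i/10);print(np.round(.0615*np.array([np.cos(t),np.sin(t)])-a,4),round(sw*i/10*k,1))
E
python3 arc.py -50
```

```text
time_s: 3.9
eef_pos: [0.561, -0.0397, 0.1176]
ee_rot: [[0.968, 0.001, -0.251], [0.251, -0.0, 0.968], [0.001, -1.0, -0.0]]
ft_force: [1.0, -0.2, 0.1]
grip_width: 0.0008
theta 56.18211480190276 0.061175410091447384
[ 0.0045 -0.0029] -4.1
[ 0.0085 -0.0065] -8.2
[ 0.0122 -0.0103] -12.3
[ 0.0156 -0.0145] -16.4
[ 0.0186 -0.019 ] -20.5
[ 0.0211 -0.0237] -24.6
[ 0.0233 -0.0286] -28.7
[ 0.025  -0.0337] -32.8
[ 0.0263 -0.0389] -36.9
[ 0.0271 -0.0442] -41.0
```

```bash
python3 -m inch '[{"linear":[0.0045,-0.003,0],"dr":[0,0,-4]},{"linear":[0.0085,-0.0065,0],"dr":[0,0,-8]},{"linear":[0.012,-0.0105,0],"dr":[0,0,-12]},{"linear":[0.0155,-0.0145,0],"dr":[0,0,-16]},{"linear":[0.0185,-0.019,0],"dr":[0,0,-20]},{"linear":[0.021,-0.0235,0],"dr":[0,0,-24]},{"linear":[0.0235,-0.0285,0],"dr":[0,0,-28]},{"linear":[0.025,-0.0335,0],"dr":[0,0,-32]},{"linear":[0.0265,-0.039,0],"dr":[0,0,-36]},{"linear":[0.027,-0.044,0],"dr":[0,0,-40]}]'
python3 arc.py -50
python3 - <<'E'
from h import *
s=arm.sense();print(s['joints'])
p,d=arm.read_camera('wrist');cv2.imwrite('pics/w2.png',p)
E
```

```text
time_s: 5.15
eef_pos: [0.5879, -0.0822, 0.1174]
ee_rot: [[0.902, 0.0, 0.431], [-0.431, 0.002, 0.902], [-0.0, -1.0, 0.002]]
ft_force: [-0.4, 4.9, -1.4]
grip_width: 0.0003
theta 7.79829600057665 0.061514760096267995
[ 0.0005 -0.0053] -4.1
[ 0.0005 -0.0107] -8.2
[ 0.0001 -0.0161] -12.3
[-0.0008 -0.0213] -16.4
[-0.0022 -0.0265] -20.5
[-0.004  -0.0316] -24.6
[-0.0062 -0.0365] -28.7
[-0.0089 -0.0411] -32.8
[-0.012  -0.0455] -36.9
[-0.0154 -0.0497] -41.0
[ 0.1704  0.577  -0.1848  1.9856  0.1772  0.5937 -0.5782]
```

View pics/w2.png

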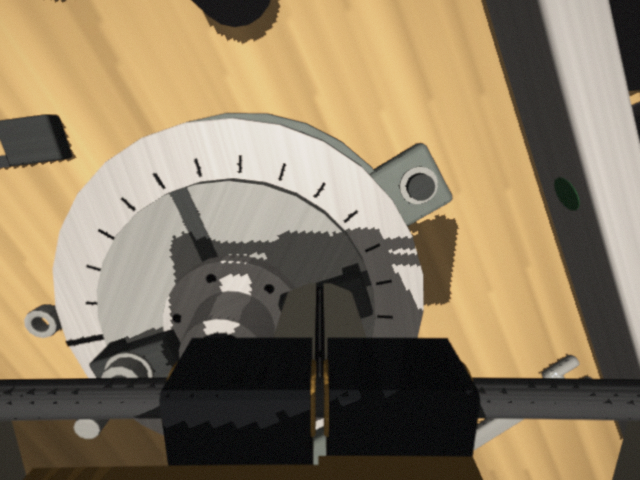

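```bash
cat > arc.py <<'E'
from h import *
import sys
x,y,sw,k=map(float,sys.argv[1:5]);n=int(sys.argv[5]) if len(sys.argv)>5 else 10
C=np.array([.527,-.0905]);a=np.array([x,y])-C;th=np.degrees(np.arctan2(a[1],a[0]));print('theta',th,np.hypot(*a))
for i in range(1,n+1):
    t=np.deg2rad(th+sw*i/n);print(np.round(.0615*np.array([np.cos(t),np.sin(t)])-a,4),round(sw*i/n*k,1))
E
python3 arc.py .588 -.0837 -50 .7
```

```text
theta 6.360809153984793 0.061377846166185995
[ 0.0005 -0.0053] -3.5
[ 0.0004 -0.0107] -7.0
[-0.0002 -0.016 ] -10.5
[-0.0012 -0.0213] -14.0
[-0.0027 -0.0265] -17.5
[-0.0047 -0.0315] -21.0
[-0.007  -0.0363] -24.5
[-0.0098 -0.0409] -28.0
[-0.013  -0.0452] -31.5
[-0.0165 -0.0492] -35.0
```

```bash
python3 -m inch '[{"linear":[0.0005,-0.0055,0],"dr":[0,0,-3.5]},{"linear":[0.0005,-0.0105,0],"dr":[0,0,-7]},{"linear":[0,-0.016,0],"dr":[0,0,-10.5]},{"linear":[-0.001,-0.0215,0],"dr":[0,0,-14]},{"linear":[-0.0025,-0.0265,0],"dr":[0,0,-17.5]},{"linear":[-0.0045,-0.0315,0],"dr":[0,0,-21]},{"linear":[-0.007,-0.0365,0],"dr":[0,0,-24.5]},{"linear":[-0.01,-0.041,0],"dr":[0,0,-28]},{"linear":[-0.013,-0.045,0],"dr":[0,0,-31.5]},{"linear":[-0.0165,-0.049,0],"dr":[0,0,-35]}]'
python3 arc.py .5715 -.1327 -50 .7
python3 -c "
from h import *;print(arm.sense()['joints'])"
```

```text
time_s: 6.45
eef_pos: [0.5721, -0.1315, 0.1174]
ee_rot: [[0.492, 0.002, 0.871], [-0.871, 0.001, 0.492], [-0.0, -1.0, 0.002]]
ft_force: [1.3, 5.8, -0.7]
grip_width: 0.0005
theta -43.48039916340757 0.061327726192970826
[-0.0037 -0.0038] -3.5
[-0.0079 -0.0072] -7.0
[-0.0123 -0.0102] -10.5
[-0.017  -0.0128] -14.0
[-0.0219 -0.015 ] -17.5
[-0.027  -0.0168] -21.0
[-0.0322 -0.0181] -24.5
[-0.0375 -0.0189] -28.0
[-0.0429 -0.0193] -31.5
[-0.0482 -0.0192] -35.0
[ 0.1416  0.5652 -0.0168  2.0091  0.0143  0.5659 -0.941 ]
```

```bash
python3 -m inch '[{"linear":[-0.0035,-0.004,0],"dr":[0,0,-4]},{"linear":[-0.008,-0.007,0],"dr":[0,0,-8]},{"linear":[-0.0125,-0.01,0],"dr":[0,0,-12]},{"linear":[-0.017,-0.013,0],"dr":[0,0,-16]},{"linear":[-0.022,-0.015,0],"dr":[0,0,-20]},{"linear":[-0.027,-0.017,0],"dr":[0,0,-24]},{"linear":[-0.032,-0.018,0],"dr":[0,0,-28]},{"linear":[-0.0375,-0.019,0],"dr":[0,0,-32]},{"linear":[-0.043,-0.0195,0],"dr":[0,0,-36]},{"linear":[-0.048,-0.019,0],"dr":[0,0,-40]}]'
python3 arc.py .5235 -.1517 -30 .9 8
python3 -c "
from h import *;print(arm.sense()['joints'])
p,d=arm.read_camera('top');cv2.imwrite('pics/top3.png',p)
cv2.imwrite('pics/o3.png',ortho('top',p,.527,-.0905,.072,.15))"
```

```text
time_s: 7.7
eef_pos: [0.5254, -0.152, 0.1178]
ee_rot: [[-0.184, 0.004, 0.983], [-0.983, -0.001, -0.184], [0.0, -1.0, 0.004]]
ft_force: [5.7, -0.0, -2.1]
grip_width: 0.0004
theta -93.27315408323349 0.06130000000000001
[-0.004   0.0002] -3.4
[-0.008   0.0008] -6.8
[-0.0119  0.0017] -10.1
[-0.0158  0.0028] -13.5
[-0.0196  0.0042] -16.9
[-0.0232  0.0058] -20.2
[-0.0268  0.0077] -23.6
[-0.0302  0.0098] -27.0
[ 0.0542  0.5344  0.1771  2.1096 -0.1858  0.5075 -1.386 ]
```

View pics/o3.png

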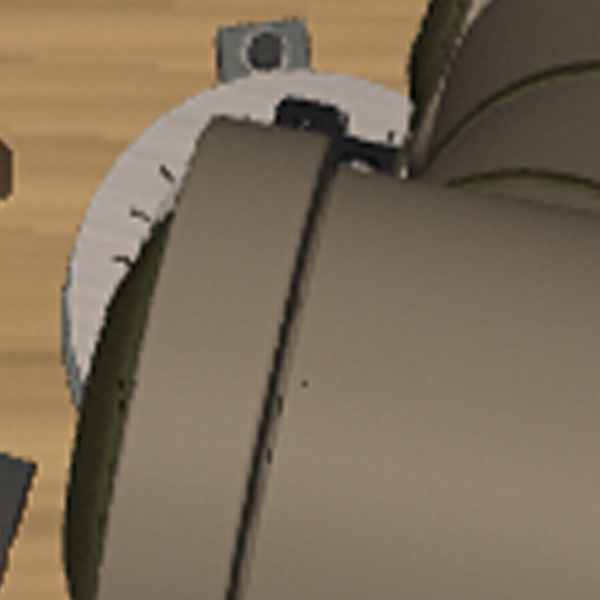

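```bash
python3 -m inch '[{"linear":[-0.004,0,0],"dr":[0,0,-3.5]},{"linear":[-0.008,0.001,0],"dr":[0,0,-7]},{"linear":[-0.012,0.0015,0],"dr":[0,0,-10]},{"linear":[-0.016,0.003,0],"dr":[0,0,-13.5]},{"linear":[-0.0195,0.004,0],"dr":[0,0,-17]},{"linear":[-0.023,0.006,0],"dr":[0,0,-20]},{"linear":[-0.027,0.0075,0],"dr":[0,0,-23.5]},{"linear":[-0.03,0.01,0],"dr":[0,0,-27]},{"linear":[-0.03,0.01,0],"dr":[0,0,-27]},{"linear":[-0.03,0.01,0],"dr":[0,0,-27]}]'
python3 arc.py .4935 -.1417 -12 .9 8
python3 -c "
from h import *;print(arm.sense()['joints'])
p,d=arm.read_camera('wrist');cv2.imwrite('pics/w4.png',p)
cv2.imwrite('pics/o4.png',ortho('wrist',p,.527,-.0905,.072,.15))"
```

```text
time_s: 9.0
eef_pos: [0.4946, -0.1419, 0.1176]
ee_rot: [[-0.607, 0.002, 0.795], [-0.795, -0.0, -0.607], [-0.001, -1.0, 0.002]]
ft_force: [5.1, 0.3, 2.4]
grip_width: 0.0009
theta -123.19659839931279 0.061185700943929715
[-0.0015  0.0006] -1.4
[-0.0028  0.0016] -2.7
[-0.0041  0.0025] -4.0
[-0.0054  0.0035] -5.4
[-0.0066  0.0046] -6.8
[-0.0078  0.0056] -8.1
[-0.009   0.0067] -9.5
[-0.0101  0.0079] -10.8
[-0.0469  0.5195  0.3074  2.1848 -0.3327  0.4781 -1.7037]
```

View pics/w4.png

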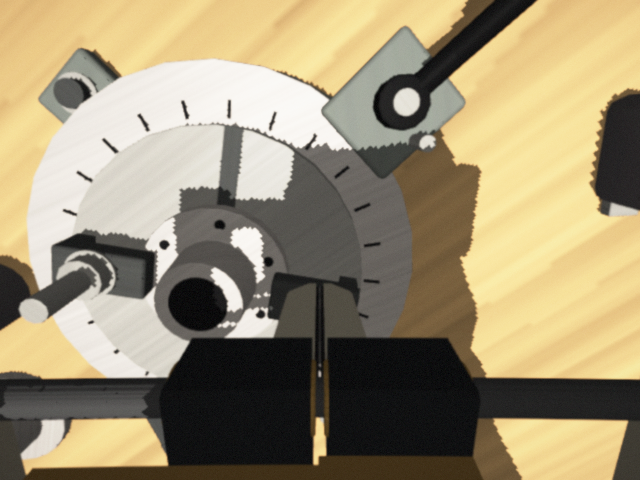

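View pics/o4.png

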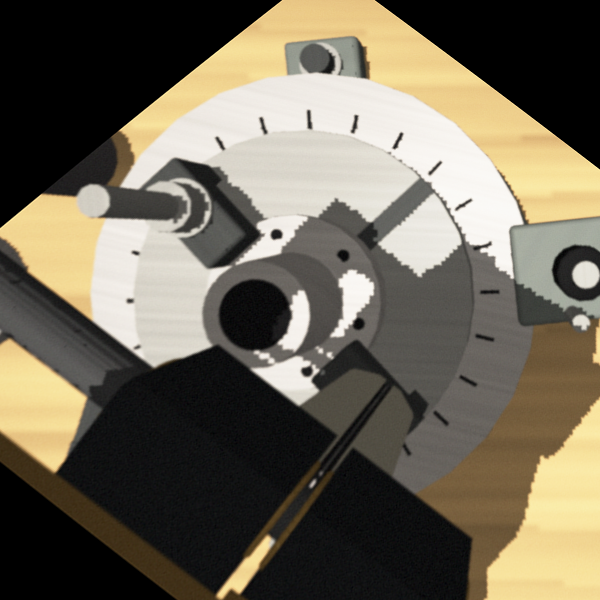

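```bash
python3 -m inch '[{"linear":[-0.0015,0.0005,0],"dr":[0,0,-1]},{"linear":[-0.0025,0.0015,0],"dr":[0,0,-2]},{"linear":[-0.0035,0.002,0],"dr":[0,0,-3]},{"linear":[-0.0045,0.003,0],"dr":[0,0,-4]},{"linear":[-0.0045,0.003,0],"dr":[0,0,-4]},{"linear":[-0.0045,0.003,0],"dr":[0,0,-4]},{"linear":[-0.001,0.0005,0],"dr":[0,0,-4]},{"linear":[0.0035,-0.003,0],"dr":[0,0,-4]},{"linear":[0.0035,-0.003,0.02],"dr":[0,0,-4]},{"linear":[0.0035,-0.003,0.04],"dr":[0,0,-4]}]'
python3 -m inch '[{"linear":[0,0,0.03],"dr":[0,0,0]},{"linear":[-0.01,-0.01,0.06],"dr":[0,0,0]},{"linear":[-0.02,-0.02,0.09],"dr":[0,0,0]},{"linear":[-0.03,-0.03,0.12],"dr":[0,0,0]},{"linear":[-0.035,-0.05,0.14],"dr":[0,0,0]},{"linear":[-0.035,-0.05,0.14],"dr":[0,0,0]},{"linear":[-0.035,-0.05,0.14],"dr":[0,0,0]},{"linear":[-0.035,-0.05,0.14],"dr":[0,0,0]},{"linear":[-0.035,-0.05,0.14],"dr":[0,0,0]},{"linear":[-0.035,-0.05,0.14],"dr":[0,0,0]}]'
python3 -c "
from h import *;s=arm.sense();print(s['joints'],s['joint_vel'])
p,d=arm.read_camera('wrist');cv2.imwrite('pics/w5.png',p)
cv2.imwrite('pics/o5.png',ortho('wrist',p,.527,-.0905,.072,.15))"
```

```text
time_s: 10.3
eef_pos: [0.4958, -0.1448, 0.157]
ee_rot: [[-0.663, -0.003, 0.749], [-0.749, 0.0, -0.663], [0.002, -1.0, -0.002]]
ft_force: [0.4, 0.7, -0.1]
grip_width: 0.0002
time_s: 11.55
eef_pos: [0.4617, -0.1944, 0.2967]
ee_rot: [[-0.662, -0.001, 0.749], [-0.749, 0.0, -0.662], [0.0, -1.0, -0.001]]
ft_force: [-0.3, -0.6, 0.5]
grip_width: 0.0005
[-0.1145  0.2551  0.5072  2.0289 -0.1575  0.8954 -1.8166] [ 0.0011 -0.0038  0.0026 -0.0013  0.0021 -0.0012 -0.0001]
```

View pics/w5.png

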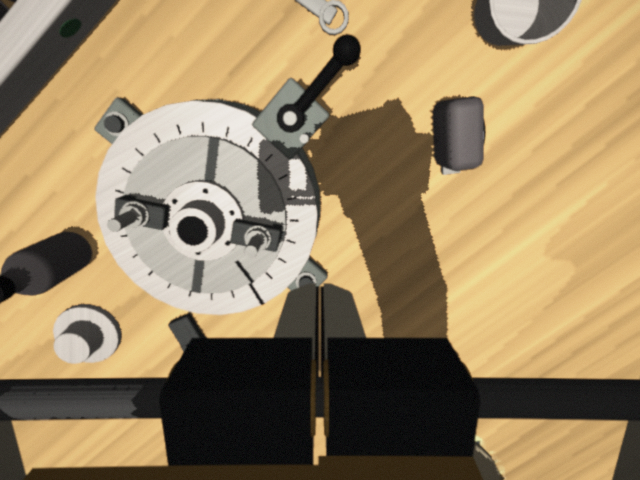

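View pics/o5.png

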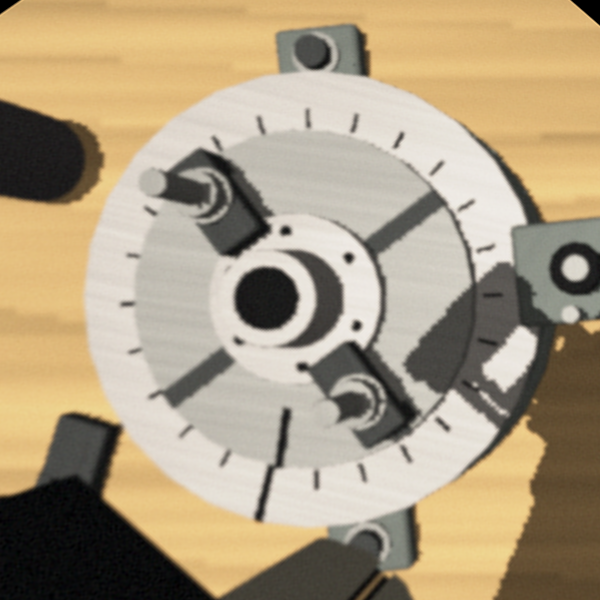

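```bash
cat > meas.py <<'E'
from h import *
import sys
p=cv2.imread(sys.argv[1]);n='wrist'
g=cv2.cvtColor(p,cv2.COLOR_BGR2GRAY).astype(float)
r=[]
for z,rt,msk in((.06,.118,None),(.072,.085,None)):
    pass
C,f=fitcircle(n,p,.06,.118,(.527,-.0905),span=.006,amask=lambda a:np.cos(a-np.deg2rad(float(sys.argv[3]) if len(sys.argv)>3 else 60))>-.5);print('C',C,f)
C=C[:2]
for C in (C,np.array([.527,-.0905])):
  out={}
  for name,z,rs,a0 in(('zero',.06,np.arange(.098,.115,.002),167.7),('idx',.072,np.arange(.062,.083,.002),float(sys.argv[2]))):
    a=np.deg2rad(a0+np.linspace(-9,9,181));pts=[]
    for rr in rs:
        P=np.stack([C[0]+rr*np.cos(a),C[1]+rr*np.sin(a),np.full_like(a,z)],-1);q=proj(n,P)
        v=map_coordinates(g,[q[:,1],q[:,0]],order=1);w=np.clip(np.median(v)-v-25,0,None)
        i=np.argmin(v);k=slice(max(i-35,0),i+36)
        am=(w[k]*a[k]).sum()/max(w[k].sum(),1e-9);pts.append([C[0]+rr*np.cos(am),C[1]+rr*np.sin(am),np.degrees(am)])
    pts=np.array(pts);print(name,np.round(pts[:,2],1))
    d=cv2.fitLine(pts[:,:2].astype(np.float32),cv2.DIST_HUBER,0,1e-4,1e-4).ravel()
    # point of line at r=.086
    m=np.median(pts[:,2]);print(name,'median',m,'line dir',np.degrees(np.arctan2(*(-d[1::-1] if d[0]>0 else d[1::-1]))));out[name]=m
  print('CW still to go',out['idx']-out['zero'])
E
python3 meas.py pics/w5.png 171
```

```text
C [ 0.5278 -0.0913  0.117 ] -23.98485406172538
zero [166.5 166.5 166.5 166.5 166.4 166.4 166.4 166.5 166.4]
zero median 166.45514117703743 line dir 166.31805
idx [172.1 172.1 172.  172.2 172.3 172.3 172.3 172.2 172.  172.  172.1]
idx median 172.12063597974316 line dir 171.94095
CW still to go 5.665494802705723
zero [166.8 166.9 166.9 166.8 166.7 166.7 166.8 166.8 166.7]
zero median 166.787581346043 line dir 166.25748
idx [172.8 172.7 172.7 172.8 172.9 172.8 172.8 172.6 172.5 172.6 172.5]
idx median 172.7087119285368 line dir 171.87683
CW still to go 5.921130582493788
```

```bash
python3 -m inch '[{"linear":[0.01,0.015,-0.02],"dr":[0,0,0]},{"linear":[0.02,0.03,-0.05],"dr":[0,0,0]},{"linear":[0.03,0.045,-0.08],"dr":[0,0,0]},{"linear":[0.035,0.05,-0.11],"dr":[0,0,0]},{"linear":[0.035,0.05,-0.14],"dr":[0,0,0]},{"linear":[0.035,0.05,-0.16],"dr":[0,0,0]},{"linear":[0.035,0.05,-0.18],"dr":[0,0,0]},{"linear":[0.035,0.05,-0.18],"dr":[0,0,0]},{"linear":[0.032,0.0525,-0.18],"dr":[0,0,-1]},{"linear":[0.029,0.0545,-0.18],"dr":[0,0,-2]}]'
python3 -m inch '[{"linear":[-0.0015,0.001,0],"dr":[0,0,0]},{"linear":[-0.0025,0.002,0],"dr":[0,0,0]},{"linear":[-0.0035,0.0027,0],"dr":[0,0,0]},{"linear":[-0.0045,0.0035,0],"dr":[0,0,0]},{"linear":[-0.0055,0.0043,0],"dr":[0,0,0]},{"linear":[-0.0065,0.0052,0],"dr":[0,0,0]},{"linear":[-0.0065,0.0052,0],"dr":[0,0,0]},{"linear":[-0.0065,0.0052,0],"dr":[0,0,0]},{"linear":[-0.003,0.0022,0],"dr":[0,0,0]},{"linear":[0.003,-0.003,0.005],"dr":[0,0,0]}]'
python3 -m inch '[{"linear":[0.003,-0.003,0.03],"dr":[0,0,0]},{"linear":[0,0,0.06],"dr":[0,0,0]},{"linear":[-0.01,-0.01,0.09],"dr":[0,0,0]},{"linear":[-0.02,-0.02,0.12],"dr":[0,0,0]},{"linear":[-0.03,-0.035,0.15],"dr":[0,0,0]},{"linear":[-0.03,-0.045,0.175],"dr":[0,0,0]},{"linear":[-0.03,-0.05,0.175],"dr":[0,0,0]},{"linear":[-0.03,-0.05,0.175],"dr":[0,0,0]},{"linear":[-0.03,-0.05,0.175],"dr":[0,0,0]},{"linear":[-0.03,-0.05,0.175],"dr":[0,0,0]}]'
python3 -c "
from h import *;s=arm.sense()
p,d=arm.read_camera('wrist');cv2.imwrite('pics/w6.png',p)
cv2.imwrite('pics/o6.png',ortho('wrist',p,.45,-.0705,.066,.06))"
python3 meas.py pics/w6.png 167
```

```text
time_s: 12.85
eef_pos: [0.4909, -0.1401, 0.1179]
ee_rot: [[-0.689, 0.001, 0.725], [-0.725, -0.0, -0.689], [-0.001, -1.0, 0.001]]
ft_force: [0.0, -0.0, 0.4]
grip_width: 0.0003
time_s: 14.1
eef_pos: [0.4924, -0.1429, 0.1216]
ee_rot: [[-0.688, -0.003, 0.726], [-0.726, 0.001, -0.688], [0.002, -1.0, -0.003]]
ft_force: [-0.9, -0.3, 1.0]
grip_width: 0.0003
time_s: 15.35
eef_pos: [0.4635, -0.1927, 0.2964]
ee_rot: [[-0.688, -0.002, 0.726], [-0.726, 0.0, -0.688], [0.001, -1.0, -0.001]]
ft_force: [-0.4, -0.0, -0.4]
grip_width: 0.0005
C [ 0.5278 -0.0914  0.1171] -24.15152869161146
zero [166.4 166.4 166.5 166.5 166.4 166.4 166.4 166.5 166.5]
zero median 166.43770606037282 line dir 166.71042
idx [165.7 165.7 165.8 165.6 165.7 165.7 165.8 165.7 165.7 165.7 165.6]
idx median 165.67818701939652 line dir 165.44226
CW still to go -0.7595190409763006
zero [166.8 166.8 167.  166.8 166.8 166.8 166.9 166.9 166.8]
zero median 166.8111281764925 line dir 166.65504
idx [166.3 166.4 166.3 166.2 166.3 166.3 166.3 166.2 166.2 166.1 166.1]
idx median 166.25704787653748 line dir 165.36565
CW still to go -0.5540802999550181
```

View pics/o6.png

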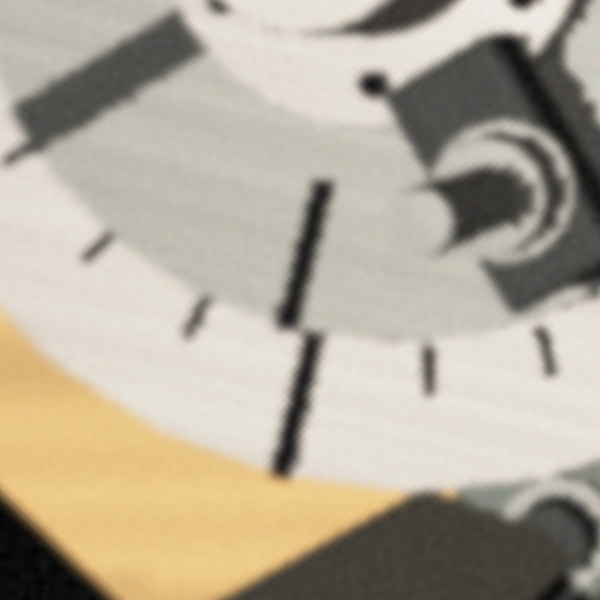

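View pics/w6.png

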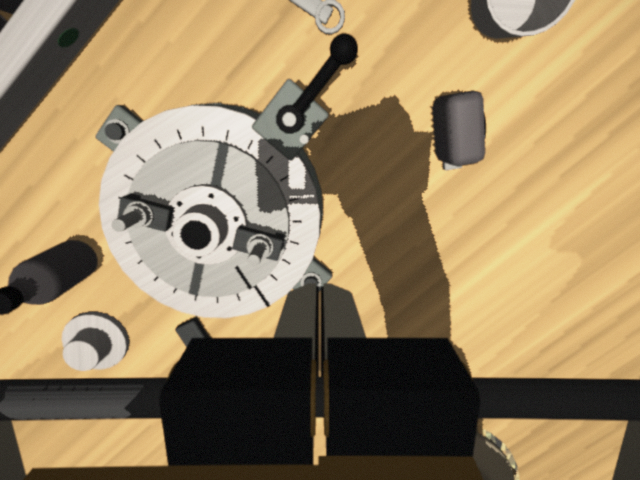

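```bash
python3 - <<'E'
from h import *
C=np.array([.5272,-.0909])
k=unproj('wrist',np.array([344,47.5]),.104);p=unproj('wrist',np.array([290.5,119]),.094);print(k,p,p[:2]-C,np.hypot(*(p[:2]-C)))
print('kt',unproj('top',np.array([447,235.]),.104),unproj('top',np.array([417.5,240.]),.094))
print('base -y ang',np.degrees(np.arctan2(*(p[:2]-C)[::-1])),'lever',np.degrees(np.arctan2(*(k-p)[1::-1])),np.hypot(*(k-p)[:2]))
for px in [(115.5,128),(312,280)]: print(unproj('wrist',np.array(px,float),.026))
E
python3 -c "
from h import *
p=cv2.imread('pics/w6.png');cv2.imwrite('pics/c6.png',cv2.resize(p[0:180,230:430],None,fx=4,fy=4))"
```

```text
[ 0.5503 -0.3039  0.104 ] [ 0.5412 -0.2303  0.094 ] [ 0.014  -0.1394] 0.14006920471433937
kt [ 0.5506 -0.2997  0.104 ] [ 0.5411 -0.2304  0.094 ]
base -y ang -84.24992597257577 lever -82.94818907283019 0.07420865139252514
[ 0.6674 -0.0819  0.026 ]
[ 0.3915 -0.1123  0.026 ]
```

View pics/c6.png

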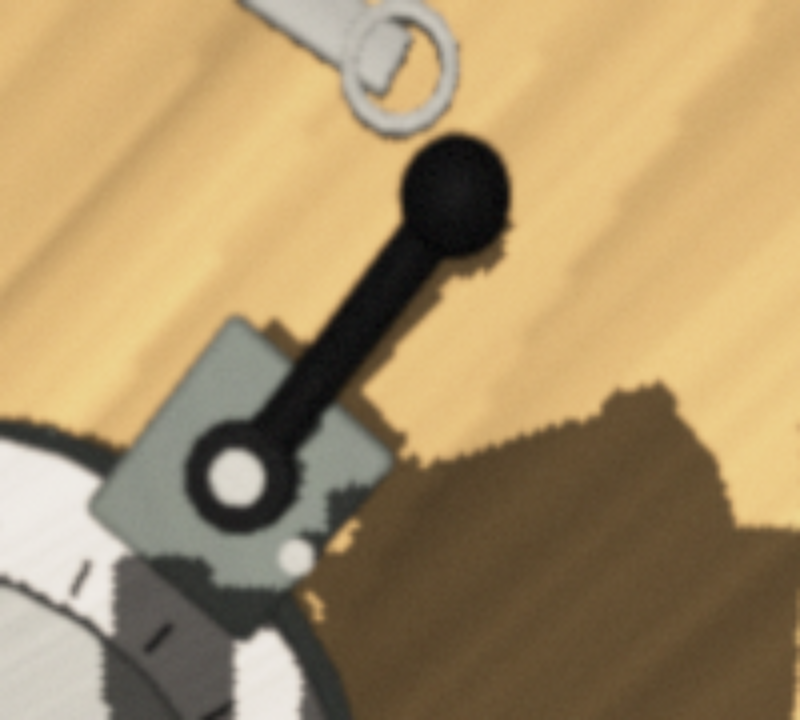

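```bash
python3 -m inch '[{"linear":[0.02,-0.017,0],"dr":[0,0,9]},{"linear":[0.05,-0.04,0],"dr":[0,0,18]},{"linear":[0.08,-0.07,0],"dr":[0,0,27]},{"linear":[0.105,-0.09,0],"dr":[0,0,36]},{"linear":[0.119,-0.102,0],"dr":[0,0,45]},{"linear":[0.119,-0.102,-0.03],"dr":[0,0,50]},{"linear":[0.119,-0.102,-0.06],"dr":[0,0,50]},{"linear":[0.119,-0.102,-0.09],"dr":[0,0,50]},{"linear":[0.119,-0.102,-0.11],"dr":[0,0,50]},{"linear":[0.119,-0.102,-0.11],"dr":[0,0,50]}]'
python3 -c "
from h import *;s=arm.sense();print(s['joints'])
p,d=arm.read_camera('wrist');cv2.imwrite('pics/w7.png',p)
p,d=arm.read_camera('top');cv2.imwrite('pics/t7.png',p)
cv2.imwrite('pics/o7.png',ortho('top',p,.527,-.14,.072,.2))
print(proj('wrist',[[.541,-.229,.094],[.5495,-.3025,.104]]))"
```

```text
time_s: 16.65
eef_pos: [0.5819, -0.2945, 0.1853]
ee_rot: [[0.114, -0.003, 0.994], [-0.994, 0.001, 0.114], [-0.002, -1.0, -0.003]]
ft_force: [-0.7, 0.1, -0.5]
grip_width: 0.0006
[ 0.2069  0.5601  0.267   1.8159 -0.1973  0.7952 -0.8827]
[[223.0494 285.1276]
 [323.7852 290.7385]]
```

View pics/w7.png

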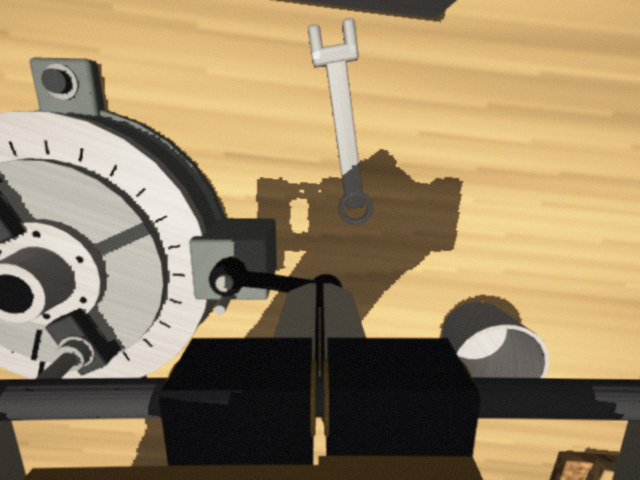

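View pics/o7.png

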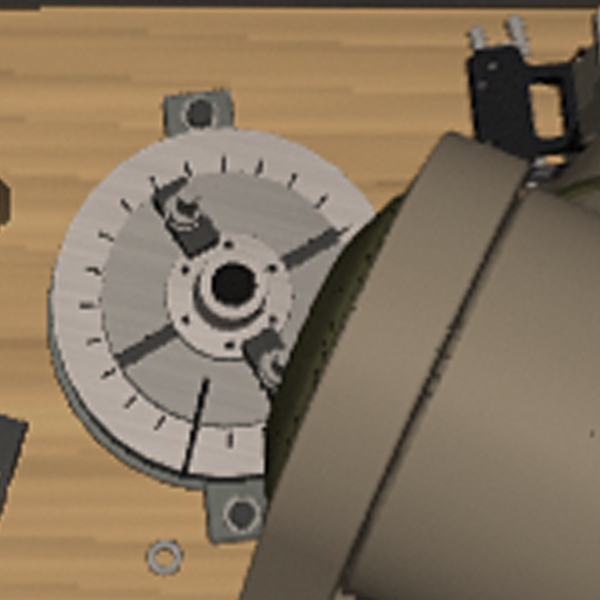

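```bash
python3 -m inch '[{"linear":[0,0,-0.02],"dr":[0,0,0]},{"linear":[0,0,-0.04],"dr":[0,0,0]},{"linear":[0,0,-0.06],"dr":[0,0,0]},{"linear":[0,0,-0.08],"dr":[0,0,0]},{"linear":[0,0,-0.093],"dr":[0,0,0]},{"linear":[0,0,-0.093],"dr":[0,0,0]},{"linear":[-0.003,-0.001,-0.093],"dr":[0,0,0]},{"linear":[-0.006,-0.002,-0.093],"dr":[0,0,0]},{"linear":[-0.009,-0.0035,-0.093],"dr":[0,0,0]},{"linear":[-0.012,-0.005,-0.093],"dr":[0,0,0]}]'
python3 - <<'E'
from h import *
P=np.array([.541,-.229]);a=np.array([.569,-.2997])-P;th=np.degrees(np.arctan2(a[1],a[0]));print(th,np.hypot(*a))
for i in range(1,21):
    t=np.deg2rad(th-3.5*i);q=.0765*np.array([np.cos(t),np.sin(t)]);print(i,th-3.5*i,np.round(q-a,4)); 
    if i==10:a=q
E
```

```text
time_s: 18.0
eef_pos: [0.5706, -0.3004, 0.0944]
ee_rot: [[0.113, 0.0, 0.994], [-0.994, -0.0, 0.113], [0.0, -1.0, 0.0]]
ft_force: [0.2, 0.0, -0.1]
grip_width: 0.0003
-68.39447275736158 0.07604268538130408
1 -71.89447275736158 [-0.0042 -0.002 ]
2 -75.39447275736158 [-0.0087 -0.0033]
3 -78.89447275736158 [-0.0133 -0.0044]
4 -82.39447275736158 [-0.0179 -0.0051]
5 -85.89447275736158 [-0.0225 -0.0056]
6 -89.39447275736158 [-0.0272 -0.0058]
7 -92.89447275736158 [-0.0319 -0.0057]
8 -96.39447275736158 [-0.0365 -0.0053]
9 -99.89447275736158 [-0.0411 -0.0047]
10 -103.39447275736158 [-0.0457 -0.0037]
11 -106.89447275736158 [-0.0045  0.0012]
12 -110.39447275736158 [-0.0089  0.0027]
13 -113.89447275736158 [-0.0133  0.0045]
14 -117.39447275736158 [-0.0175  0.0065]
15 -120.89447275736158 [-0.0216  0.0088]
16 -124.39447275736158 [-0.0255  0.0113]
17 -127.89447275736158 [-0.0293  0.014 ]
18 -131.3944727573616 [-0.0329  0.017 ]
19 -134.8944727573616 [-0.0363  0.0202]
20 -138.3944727573616 [-0.0395  0.0236]
```

```bash
python3 -m inch '[{"linear":[-0.004,-0.002,0],"dr":[0,0,-3.5]},{"linear":[-0.0085,-0.0035,0],"dr":[0,0,-7]},{"linear":[-0.0135,-0.0045,0],"dr":[0,0,-10.5]},{"linear":[-0.018,-0.005,0],"dr":[0,0,-14]},{"linear":[-0.0225,-0.0055,0],"dr":[0,0,-17.5]},{"linear":[-0.027,-0.006,0],"dr":[0,0,-21]},{"linear":[-0.032,-0.0055,0],"dr":[0,0,-24.5]},{"linear":[-0.0365,-0.0055,0],"dr":[0,0,-28]},{"linear":[-0.041,-0.0045,0],"dr":[0,0,-31.5]},{"linear":[-0.0455,-0.0035,0],"dr":[0,0,-35]}]'
python3 -m inch '[{"linear":[-0.0045,0.001,0],"dr":[0,0,-3.5]},{"linear":[-0.009,0.0025,0],"dr":[0,0,-7]},{"linear":[-0.0135,0.0045,0],"dr":[0,0,-10.5]},{"linear":[-0.0175,0.0065,0],"dr":[0,0,-14]},{"linear":[-0.0215,0.009,0],"dr":[0,0,-17.5]},{"linear":[-0.0255,0.0115,0],"dr":[0,0,-21]},{"linear":[-0.0295,0.014,0],"dr":[0,0,-24.5]},{"linear":[-0.033,0.017,0],"dr":[0,0,-28]},{"linear":[-0.0365,0.02,0],"dr":[0,0,-31.5]},{"linear":[-0.0395,0.0235,0],"dr":[0,0,-35]}]'
python3 - <<'E'
from h import *
p,d=arm.read_camera('wrist');cv2.imwrite('pics/w8.png',p)
P=np.array([.541,-.229])
for a in (-150.1,-158.7):
    t=np.deg2rad(a);print(proj('wrist',[P[0]+.074*np.cos(t),P[1]+.074*np.sin(t),.104]))
E
```

```text
time_s: 19.25
eef_pos: [0.5257, -0.3044, 0.0944]
ee_rot: [[-0.479, 0.001, 0.878], [-0.878, -0.001, -0.479], [0.0, -1.0, 0.002]]
ft_force: [0.6, -2.5, -0.3]
grip_width: 0.0004
time_s: 20.5
eef_pos: [0.4856, -0.2812, 0.0944]
ee_rot: [[-0.896, 0.001, 0.444], [-0.444, -0.002, -0.896], [0.0, -1.0, 0.002]]
ft_force: [-1.5, -3.0, 0.7]
grip_width: 0.0006
[[321.7149 342.9342]]
[[321.4256 363.445 ]]
```

View pics/w8.png

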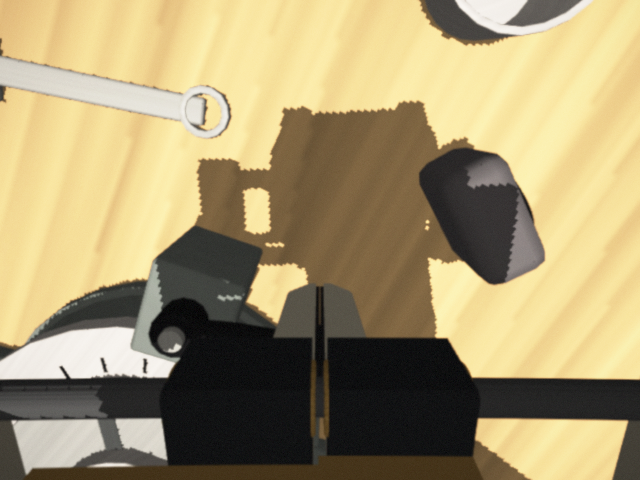

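```bash
python3 -m inch '[{"linear":[-0.001,0.001,0],"dr":[0,0,-1]},{"linear":[-0.0018,0.002,0],"dr":[0,0,-2]},{"linear":[-0.0027,0.003,0],"dr":[0,0,-3]},{"linear":[-0.0035,0.004,0],"dr":[0,0,-4]},{"linear":[-0.0043,0.005,0],"dr":[0,0,-5]},{"linear":[-0.0043,0.005,0],"dr":[0,0,-5]},{"linear":[-0.0043,0.005,0],"dr":[0,0,-5]},{"linear":[-0.0043,0.005,0],"dr":[0,0,-5]},{"linear":[-0.0043,0.005,0],"dr":[0,0,-5]},{"linear":[-0.0043,0.005,0],"dr":[0,0,-5]}]'
```

```text
time_s: 21.8
eef_pos: [0.4815, -0.2751, 0.0941]
ee_rot: [[-0.93, -0.0, 0.367], [-0.367, 0.0, -0.93], [0.0, -1.0, -0.0]]
ft_force: [-0.5, -0.8, 0.3]
grip_width: 0.0002
```

```bash
python3 -m inch '[{"linear":[-0.0008,0.001,0],"dr":[0,0,0]},{"linear":[-0.0015,0.002,0],"dr":[0,0,0]},{"linear":[-0.0022,0.003,0],"dr":[0,0,0]},{"linear":[-0.0022,0.003,0],"dr":[0,0,0]},{"linear":[-0.0022,0.003,0],"dr":[0,0,0]},{"linear":[-0.0022,0.003,0],"dr":[0,0,0]},{"linear":[-0.0022,0.003,0],"dr":[0,0,0]},{"linear":[-0.0022,0.003,0],"dr":[0,0,0]},{"linear":[-0.0022,0.003,0],"dr":[0,0,0]},{"linear":[-0.0022,0.003,0],"dr":[0,0,0]}]'
```

```text
time_s: 23.05
eef_pos: [0.4812, -0.2746, 0.0945]
ee_rot: [[-0.931, 0.003, 0.366], [-0.366, -0.005, -0.931], [-0.001, -1.0, 0.006]]
ft_force: [3.7, -8.7, -4.6]
grip_width: 0.0004
```

At the stop: about 9 N, and the tool no longer advances. I'll back off and check.

```bash
python3 -m inch '[{"linear":[0.003,-0.006,0],"dr":[0,0,0]},{"linear":[0.007,-0.015,0],"dr":[0,0,0]},{"linear":[0.01,-0.025,0.01],"dr":[0,0,0]},{"linear":[0.01,-0.025,0.04],"dr":[0,0,0]},{"linear":[0.01,-0.03,0.08],"dr":[0,0,0]},{"linear":[0.01,-0.03,0.12],"dr":[0,0,0]},{"linear":[0.01,-0.05,0.16],"dr":[0,0,8]},{"linear":[0,-0.08,0.19],"dr":[0,0,16]},{"linear":[-0.01,-0.11,0.2],"dr":[0,0,20]},{"linear":[-0.01,-0.11,0.2],"dr":[0,0,20]}]'
python3 -m inch '[{"linear":[-0.005,-0.03,0],"dr":[0,0,0]},{"linear":[-0.01,-0.07,0],"dr":[0,0,0]},{"linear":[-0.02,-0.11,0],"dr":[0,0,0]},{"linear":[-0.03,-0.15,0],"dr":[0,0,0]},{"linear":[-0.035,-0.18,0],"dr":[0,0,0]},{"linear":[-0.035,-0.2,0],"dr":[0,0,0]},{"linear":[-0.035,-0.2,0],"dr":[0,0,0]},{"linear":[-0.035,-0.2,0],"dr":[0,0,0]},{"linear":[-0.035,-0.2,0],"dr":[0,0,0]},{"linear":[-0.035,-0.2,0],"dr":[0,0,0]}]'
python3 - <<'E'
from h import *
p,d=arm.read_camera('top');cv2.imwrite('pics/t9.png',p)
cv2.imwrite('pics/o9.png',ortho('top',p,.527,-.14,.072,.2))
E
sed "s/n='wrist'/n='top'/" meas.py > meast.py; python3 meast.py pics/t9.png 167
```

```text
time_s: 24.3
eef_pos: [0.4677, -0.3853, 0.2961]
ee_rot: [[-0.752, 0.002, 0.66], [-0.66, -0.002, -0.752], [0.0, -1.0, 0.003]]
ft_force: [0.2, 0.2, -0.4]
grip_width: 0.0004
time_s: 25.55
eef_pos: [0.4347, -0.5814, 0.2943]
ee_rot: [[-0.748, 0.0, 0.663], [-0.663, 0.0, -0.748], [-0.0, -1.0, -0.0]]
ft_force: [0.5, 0.4, -0.7]
grip_width: 0.0004
C [ 0.529  -0.0916  0.1165] -26.821202538408027
zero [166.4 166.4 166.3 166.2 166.3 166.4 166.4 166.3 166.3]
zero median 166.33256299302633 line dir 166.2128
idx [165.8 166.  165.8 165.2 165.3 165.7 165.9 165.8 165.8 165.7 165.6]
idx median 165.78105759549962 line dir 165.467
CW still to go -0.5515053975267108
zero [166.7 166.6 166.5 166.6 166.7 166.6 166.6 166.5 166.6]
zero median 166.61108736279797 line dir 166.27858
idx [166.5 166.2 165.6 165.8 166.1 166.3 166.2 166.2 166.  166.  166. ]
idx median 166.1227234237152 line dir 165.58968
CW still to go -0.48836393908277387
```

View pics/o9.png

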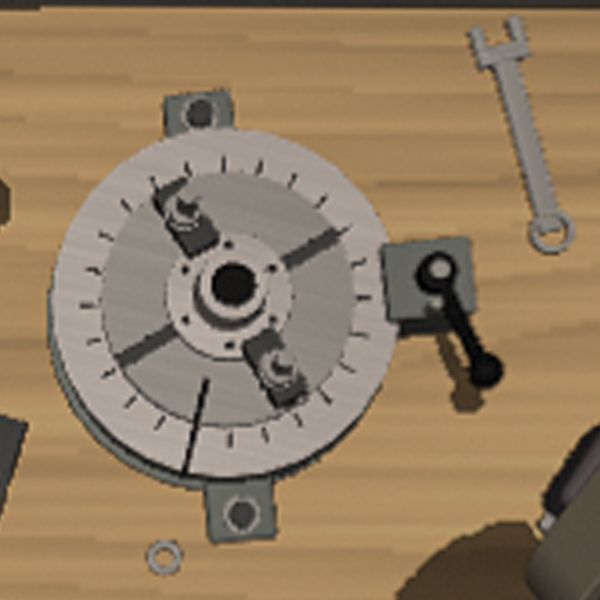

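View pics/t9.png

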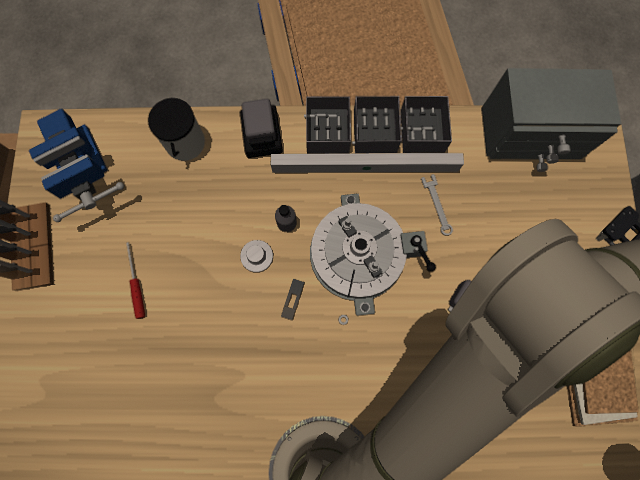

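Run:
```python
from h import *
t=cv2.imread('pics/t9.png')
cv2.imwrite('pics/c9.png',cv2.resize(t[220:290,395:455],None,fx=8,fy=8,interpolation=cv2.INTER_CUBIC))
P=np.array([.541,-.229])
for P in ([.541,-.229],[.5425,-.2282]):
  for j in (1.0,1.15,1.3):
    a=np.deg2rad(-84.2)-j
    q=proj('top',[[P[0],P[1],.094],[P[0]+.074*np.cos(a),P[1]+.074*np.sin(a),.104]]);print(j,q.ravel(),(q-[395,220]+.5).ravel()*8)
```

```text
1.0 [416.9161 240.0433 438.5158 262.9246] [179.3286 164.3462 352.1261 347.3971]
1.15 [416.9161 240.0433 434.8054 265.5637] [179.3286 164.3462 322.4435 368.5092]
1.3 [416.9161 240.0433 430.6971 267.6072] [179.3286 164.3462 289.5766 384.8576]
1.0 [416.551  239.4362 438.1391 262.3001] [176.4078 159.4899 349.1129 342.4008]
1.15 [416.551  239.4362 434.4293 264.9375] [176.4078 159.4899 319.4341 363.5002]
1.3 [416.551  239.4362 430.3216 266.9798] [176.4078 159.4899 286.5725 379.8384]
```

View pics/c9.png

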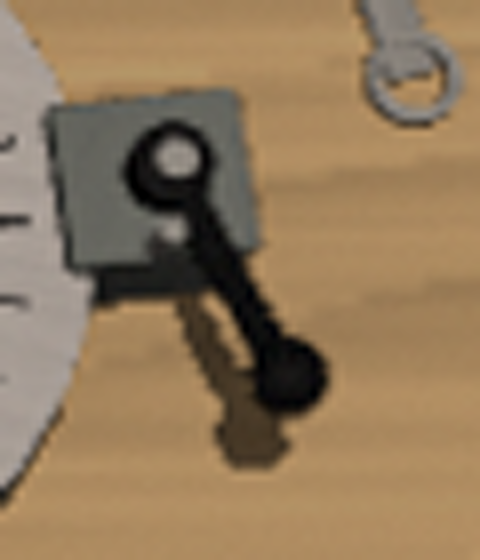

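```bash
python3 -c "
from workcell import arm
print(arm.sign_off())"
```

```text
the job is handed in; nothing more can be done
None
```

The table is set to the zero line, the clamp lever is at its stop, and I handed the job in about 26 s into the 58 s limit. No verdict was reported.

**Table:** I pushed stud_a round clockwise by about 172° with the closed fingertips, in one long arc and one small correction after a look. My last checks put the index mark about 0.5° past the zero line with the top camera. The wrist camera, read just after the last push, gave 0.55–0.75°. That is about 1 mm at the rim, against the 4 mm allowed. In the picture the two lines run on as one.

**Lever:** I pushed the knob clockwise until the push force rose to about 9 N and the arm stopped advancing. In the last top picture the lever stands at about 1.27 of 1.3 rad.

**Loose things:** None of those in view appears to have moved in the last top picture. The bolt tin, and part of the tape measure, were hidden behind the arm there, so I did not check those two at the end. I never felt the arm touch any of them. The arm was clear of everything when I handed in.

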